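Switch on a watch tester behind its push-latch cover

ROBOT

A 6-joint arm with a two-finger parallel gripper is mounted at the origin on the work surface. World frame = base frame: x ahead of the robot, y to its left, z up, the work surface at z = 0. Lengths are in m, angles in rad, forces in N, time in s.
With the tool pointing down it reaches from about 0.425 to 0.95 m from the base axis. Payload 3.5 kg.
Tool frame: the origin (TCP) lies midway between the tips of the shut fingers; the grasp point (between the pads) lies grasp_offset behind it (grasp_offset is the distance from the TCP to the grasp point, in m); z points along the fingers, y is the direction in which the jaws open and shut (so a half turn about z gives the same grasp; the last joint's range is limited). The gripper opens to 85 mm and grips with 20 to 120 N. Pads are 22 mm wide; open, the fingers measure 114 mm over their backs; the gripper's body (76 mm by 85 mm) begins 54 mm behind the grasp point. The pads swing forward as they close: fully open they stand 13 mm farther back than shut.
Start: joints at [-1.488, 0.286, 1.577, -0, 1.279, -0.15], TCP at [0.156, -0.657, 0.231] pointing down, gripper open.
Joint ranges: [-2.77, 2.77], [-0.9, 2.22], [0.21, 2.48], [-1.53, 4.67], [0.24, 2.81], [-2.84, 2.84]. Speed limits (rad/s): [2.79, 2.79, 3.14, 3.14, 3.14, 3.14].

INTERFACE

Orientations are given as a unit quaternion [x, y, z, w].
In Python, from plant import * gives the robot as it stands.
- The arm moves only by the tool jog_arm, never from a script. Its argument "targets" is text: rows parted by semicolons, each of 7 numbers parted by spaces: the shift along the world's x, y, z in mm, then the turn, a rotation vector about the world's x, y, z in degrees, then the gripper's target within -1 to 1 (fully open at 1, half-way at 0, shut at -1). A call has 1 to 10 rows; each row shifts and turns the pose as measured when the row begins; what a row does not reach is not made up. A row lasts 1/12 s, in which the tool goes at most 41.7 mm and 7.16 degrees, less where a joint would pass 70% of its speed; a pose out of reach is approached as far as the arm can. A call with a gripper value outside its range is refused whole. The fingers move at their own pace and stop on an object; "force" is the grip in N (left out, the last holds). Time passes only in rows, so rows that do not move let the fingers close. It gives the time, the measured TCP pose, the force and the opening at its end, in the units of the state.
- get_state(): the state, without advancing time (a new reading comes with each control period).
- read_camera(name): name is "scene" or "side" or "wrist"; returns a dict with "pixels" (384x512x3 uint8, blue, green, red), "mtx" (3x3 intrinsics, pixels), "dist_coeffs" ([k1, k2, p1, p2, k3] as OpenCV has them; the pictures are not rectified), "world_from_camera" (4x4, takes a point from camera to world coordinates). Camera axes: x right, y up, looking along -z (the intrinsics and any distortion apply to the point x, -y, -z); pixel columns grow to the right and rows downward; lengths in m; the calibration is good to about 2 mm. A picture is of the moment at which its call begins. There is no depth.
- sign_off(): hands the job in, once; it reports no verdict.
Trained networks look in a picture, given as the dict that the camera call returned (one of the last four; its "shot" number tells which), for a name from the list of things; names that differ only in an ending like _2 or _b are one class to them, and where a whole thing is asked for, a point or a joint stands for the part that bears it (a point fixed in the world has none). Each returns a list of dicts, best first, with "p" (0 to 1); they miss things now and then, are a little off and sometimes report something else, mostly with a low value. They report only what shows in the picture. A call takes as long as a camera call.
- spot_in(target, picture): "uv" ([column, row] in pixels, amid what is visible of it).
- silhouettes(target, picture): "mask" (384x512 bool, what is visible of it) and "uv" ([column, row] in pixels, amid what is visible of it).
- mark_of(target, picture): "uv" ([column, row] in pixels: a listed point, or the origin of a listed thing).
The state is a dict: "time": time; "qpos": joint angles; "dq": joint speeds; "joint_efforts": joint torques, N m; "eef_pos": TCP position; "tcp_rot": TCP orientation; "contact_force": force on the tool from outside, world axes, zero at the start; "wrist_torque": the same for the moment, N m; "opening": opening from 0.0 (shut) to 1.0 (fully open).
Only numpy, scipy, OpenCV 4.12 (cv2) and the standard library are available. Lean on these libraries where they do the work, as an engineer would, in place of code of your own. Each camera call takes 0.05 s, during which the arm holds its last target.

TASK

Start the watch tester. It is the grey box whose smooth cover lies level with its rim, not the case with a knob on its lid: press the cover once near the edge facing the robot so that it pops up, press down the raised end of the rocker switch inside so that it stays switched over, then push the cover down and press it home until it latches shut again. Use the fingers only to press and push, without forcing the cover, and leave the watch and the loose things on the bench where they lie.

Things in the scene. Friction and masses are not known exactly. Their poses are not given: they have to be found in the camera images.
- box: Watch tester, fixed: grey box 170 (x) by 150 (y) by 72 mm high, open-topped under its cover, walls 6 mm. Origin under its centre, z up; front is -x, the cover's hinge is at +x. Inside, a white deck 45 mm above the bench carries the rocker switch in front and a rubber nest (rim 4 mm high) round the watch behind; a latch gutter lies between deck and front wall.
- cover (a joint): Angle (rad) of the tester's inset aluminium cover: 0 latched, level with the rim; positive open; negative pressed in. Push latch: press the shut cover to its stop (-0.057; stopping short of -0.052 is not enough), let go, and in about 1 s it springs up to 1.15. Push it down and press to the stop again, let go: it latches at 0. One more full press would open it.
- cover_hinge (a point): Mid-width point on the hinge line (along the box's y) at the cover's back edge: box x = +0.072, 69 mm above the bench. Cover: 145 mm long from here, 134 wide, 6 thick. Open, its spring pushes up with about 0.1 N m, so it must be pushed down, from above or from behind its upper edge, all the way.
- cover_press (a point): Point on the cover's outer (top) face, mid-width, 115 mm from the hinge line, 30 mm from the front edge: press here with 2 to 3 N; the stop is about 6.5 mm down and stiff. Shut, it is at box x = -0.043, 72 mm above the bench. Fully open, the cover's upper edge is at box x about +0.013, 200 mm above the bench.
- rocker (a joint): Angle (rad) of the black rocker switch in the tester (48 mm along the box's x, 30 wide, 8 thick; pivot at box x = -0.042, y = 0, 51 mm above the bench): 0 off, front end raised; 0.48 on, front end down. It stays where it is left; 1.5 to 2 N on the raised end presses it over to a stiff stop.
- rocker_press (a point): Point on the rocker's top face, mid-width, 17 mm in front of the pivot, near the raised front end: box x about -0.059; 59 mm above the bench when off, about 51 mm when on. Low cheeks (top at 51 mm) stand along both its sides; the box's front wall (72 mm high) is 20 mm in front of it.
- watch: Steel watch head under test, 42 mm across, 10.5 mm thick, lying loose in the nest in the tester; origin under its centre, about 36 mm behind the box's centre. Only to be left alone.
- case: The other box, fixed: grey case 150 by 140 mm, 68 mm high, whose overhanging aluminium lid has a black knob 22 mm tall in the middle. Not to be used. Origin under its centre. It and the tester stand left and right, either way round.
- stamp: turned dark wooden hand stamp, 38 mm across, 48 mm tall, standing loose; origin under its foot. To be left alone.
- holder: white plastic movement-holder ring, 48 mm across, 12 mm high, lying loose; origin under its centre. To be left alone.
- bezel: dark steel bezel ring, 44 mm across, 6 mm high, lying loose; origin under its centre. To be left alone.
- loupe: black eye loupe, 36 mm across, 28 mm tall, standing loose on its narrow end; origin under its centre. To be left alone.
- jar: small glass jar with an aluminium lid, 44 mm across, 45 mm tall, standing loose; origin under its centre. To be left alone.
- tray: small divided white plastic tray, 90 by 70 mm, 20 mm high, loose; origin under its centre. To be left alone.
- driver: screwdriver with a wooden handle, 130 mm long, lying loose. To be left alone.

How it is judged:
On the way, in this order (a step that is already met when the one before it is completed fails the run):
1. the shut cover is pressed in (value of joint cover below -0.04 rad), for 0.05 s.
2. the cover has popped up and stands open (value of joint cover above 1 rad), for 0.2 s.
3. the rocker is pressed over while the cover is open (value of joint rocker above 0.4 rad and value of joint cover above 0.6 rad), for 0.1 s.
4. the cover is pressed in again (value of joint cover below -0.03 rad), for 0.05 s.
At the end, for the whole second after the job is handed in: The cover is latched shut (within 0.025 rad of 0), the rocker is switched over (more than 0.4 rad), and the watch lies within 10 mm of where it was (value of joint cover between -0.025 and 0.025 rad and value of joint rocker above 0.4 rad and distance of watch from where it was at the start of the episode below 0.01 m); the robot touches nothing.
It fails at once if the watch is lifted or shifted by more than 10 mm (distance of watch from where it was at the start of the episode above 0.01 m).
It fails at once if the cover is forced: the arm or fingers press it with more than 60 N (contact force between any of the fingers, the arm and cover above 60 N).
It fails at once if a loose thing on the bench is lifted, carried or knocked more than 20 mm (distance of any of stamp, holder, bezel, loupe, jar, tray, driver from where it was at the start of the episode above 0.02 m).
It also fails if it takes over 54 s, if anything falls off the work surface, if the arm or the gripper's body presses on something with over 40 N, if the wrist force passes 120 N, or if a joint passes its speed limit or range.

## Working session

There is one attempt and no reset: what is moved stays moved. The work goes in short steps, Python scripts to look and compute and a tool call to move; the robot and the scene stay as the last step left them, time stands still between calls to the robot, and variables do not carry over. Pictures are saved under pics/ and viewed, and the job is handed in when it is done.

Besides the shell and the picture viewer there is one more tool, called after "Call:" as a command line: name --argument value ..., lists and objects as JSON in quotes. jog_arm: Moves the arm, as the interface text tells. Its arguments: {"type":"object","properties":{"targets":{"type":"string"},"force":{"type":"number"}},"required":["targets"]}

```bash
ls; mkdir -p pics; cat > h.py <<'E'
from plant import *
import numpy as np, cv2
def ray(pic,uv):
    p=cv2.undistortPoints(np.array([[uv]],float),np.array(pic['mtx'],float),np.array(pic['dist_coeffs'],float))[0,0]
    T=np.array(pic['world_from_camera']); d=T[:3,:3]@np.array([p[0],-p[1],-1.]); return T[:3,3],d/np.linalg.norm(d)
def atz(pic,uv,z):
    o,d=ray(pic,uv); return o+d*(z-o[2])/d[2]
def proj(pic,P):
    T=np.array(pic['world_from_camera']); c=(np.atleast_2d(P)-T[:3,3])@T[:3,:3]; c=c*[1,-1,-1]
    return cv2.projectPoints(c.reshape(-1,1,3),np.zeros(3),np.zeros(3),np.array(pic['mtx'],float),np.array(pic['dist_coeffs'],float))[0][:,0]
E
python3 - <<'E'
from h import *
s=get_state(); print(s)
for n in ['scene','side']:
    p=read_camera(n); cv2.imwrite(f'pics/{n}0.png',p['pixels'])
    print(n,np.round(p['world_from_camera'],3).tolist())
    for t,z in [('box',0),('cover_press',.072),('cover_hinge',.069),('case',0)]:
        r=mark_of(t,p)
        for q in r[:3]: print(t,np.round(q['uv'],1),round(q['p'],2),np.round(atz(p,q['uv'],z),4))
    for t in ['stamp','holder','bezel','loupe','jar','tray','driver']:
        r=mark_of(t,p)
        for q in r[:1]: print(t,np.round(q['uv'],1),round(q['p'],2),np.round(atz(p,q['uv'],0),3))
E
```

```text
pics
{'time': 0.0, 'qpos': array([-1.48798316e+00,  2.87205515e-01,  1.57818657e+00, -6.07253302e-06,
        1.27861726e+00, -1.49975342e-01]), 'dq': array([ 0.00134473,  0.00078552, -0.00083429, -0.00025024,  0.00018218,
       -0.00162896]), 'joint_efforts': array([-4.73845228e-05, -4.05980551e+01, -2.92624623e+01, -1.67454859e-04,
        5.86918672e-03, -1.71398202e-06]), 'eef_pos': array([ 0.15570476, -0.65611165,  0.22991544]), 'tcp_rot': array([ 9.93233005e-01,  1.16132411e-01,  3.76651266e-05, -1.20776440e-03]), 'contact_force': array([-0.24162698, -0.33583794,  0.58550181]), 'wrist_torque': array([ 0.06562772,  0.01858912, -0.01979353]), 'opening': 1.0013961521220465}
scene [[-0.194, -0.583, 0.789, 1.226], [0.981, -0.128, 0.147, 0.085], [0.016, 0.802, 0.597, 0.618], [0.0, 0.0, 0.0, 1.0]]
box [353.9 243.3] 0.64 [0.5645 0.1887 0.    ]
box [255.4 281.9] 0.55 [0.7076 0.0072 0.    ]
cover_press [355.9 205.2] 0.57 [0.5286 0.1812 0.072 ]
cover_hinge [364.7 244. ] 0.85 [0.636  0.1965 0.069 ]
case [174.1 228.4] 0.83 [ 0.6    -0.1893  0.    ]
case [277.4 186.9] 0.26 [0.406  0.0069 0.
[... 270 characters left out ...]
.   ]
driver [173.8 153.6] 0.46 [ 0.318 -0.288  0.   ]
side [[-0.775, 0.492, -0.396, 0.167], [-0.631, -0.601, 0.49, 0.434], [0.003, 0.63, 0.777, 0.806], [0.0, 0.0, 0.0, 1.0]]
box [180.8 259.9] 0.61 [ 0.5736  0.191  -0.    ]
cover_press [192.3 252.3] 0.81 [0.5316 0.1855 0.072 ]
cover_press [270.1 228.4] 0.58 [0.4434 0.0381 0.072 ]
case [277.2 157.3] 0.73 [ 0.5966 -0.1948  0.    ]
stamp [294.1 247.9] 0.54 [0.396 0.006 0.   ]
holder [271.  227.9] 0.48 [ 0.47  -0.003  0.   ]
bezel [236.6 212.9] 0.4 [0.561 0.015 0.   ]
loupe [216.9 199.2] 0.53 [0.626 0.015 0.   ]
jar [197.5 184.4] 0.79 [0.697 0.011 0.   ]
tray [167.9 175.1] 0.59 [ 0.779  0.037 -0.   ]
driver [193.4 254.7] 0.41 [0.561 0.164 0.   ]
```

View pics/scene0.png

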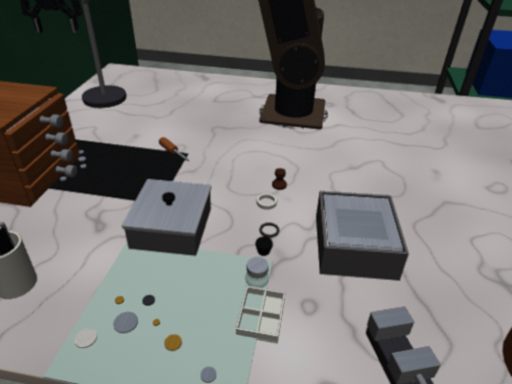

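View pics/side0.png

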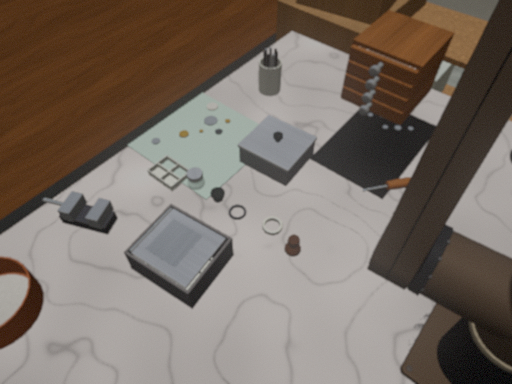

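The tester is the right box in the scene view, around pixel (360,232), and the lower-left one in the side view, around (180,252). The knobbed case is the other one. I'll refine the tester's pose from its mask.

```bash
cat > fit.py <<'E'
from h import *
from scipy.optimize import minimize
pics=[];ms=[]
for n in ['scene','side']:
    p=read_camera(n); r=silhouettes('box',p)
    for q in r: print(n,q['p'],np.round(q['uv']),q['mask'].sum())
    c=[q for q in r if abs(atz(p,q['uv'],.05)[1]-.19)<.06]
    m=c[0]['mask'].copy()
    for q in silhouettes('cover_press',p)[:1]:
        print('cov',q['p'],np.round(q['uv']),q['mask'].sum())
        if abs(atz(p,q['uv'],.07)[1]-.19)<.06: m|=q['mask']
    pics.append(p);ms.append(m)
def corners(x,y,a,zs=(0,.072)):
    R=np.array([[np.cos(a),-np.sin(a)],[np.sin(a),np.cos(a)]])
    b=np.array([[-.085,-.075],[-.085,.075],[.085,.075],[.085,-.075]])@R.T+[x,y]
    return np.vstack([np.c_[b,np.full(4,z)] for z in zs])
S=4
def cost(v):
    t=0
    for p,m in zip(pics,ms):
        h=cv2.convexHull(proj(p,corners(*v)).astype(np.float32))
        im=np.zeros((384*S,512*S),np.uint8); cv2.fillConvexPoly(im,np.round((h+.5)*S).astype(int),1)
        M=cv2.resize(m.astype(np.uint8),None,fx=S,fy=S,interpolation=0)
        t+=(im!=M).sum()/S/S
    return t
best=min((minimize(cost,[.567,.19,a],method='Nelder-Mead',options=dict(initial_simplex=[[.567,.19,a],[.577,.19,a],[.567,.2,a],[.567,.19,a+.1]])) for a in (-.15,0,.15)),key=lambda r:r.fun)
print(best.x,best.fun,[m.sum() for m in ms])
for n,p,m in zip(['scene','side'],pics,ms):
    q=proj(p,corners(*best.x)); u=q.mean(0).astype(int); im=p['pixels'].copy()
    k=5; big=cv2.resize(im,None,fx=k,fy=k,interpolation=cv2.INTER_CUBIC)
    for z in (0,4): cv2.polylines(big,[np.round((q[z:z+4]+.5)*k).astype(int)],True,(0,0,255),1)
    cs,_=cv2.findContours(cv2.resize(m.astype(np.uint8),None,fx=k,fy=k,interpolation=0),0,2); cv2.drawContours(big,cs,-1,(0,255,0),1)
    x,y=u*k; cv2.imwrite(f'pics/{n}_fit.png',big[max(0,y-300):y+300,max(0,x-350):x+350])
E
python3 fit.py
```

```text
scene 0.96 [359. 236.] 7112
scene 0.53 [269. 201.] 204
cov 0.76 [361. 220.] 3355
side 0.8 [177. 254.] 6631
cov 0.67 [179. 246.] 3943
[0.56879671 0.18909639 0.11693492] 396.5625 [np.int64(7112), np.int64(6631)]
```

View pics/scene_fit.png

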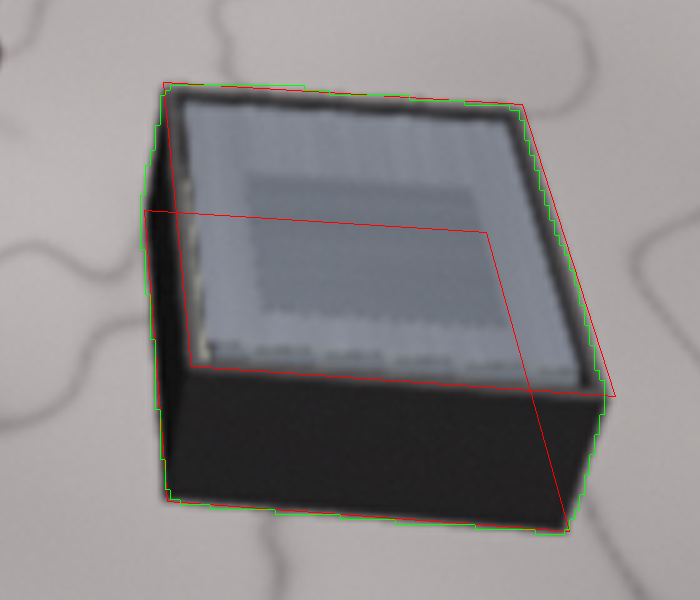

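View pics/side_fit.png

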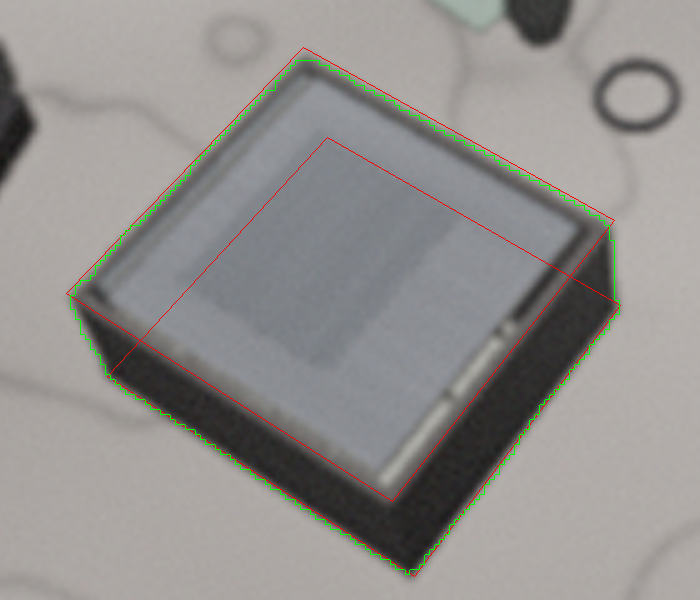

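The outlines fit to about 2 mm. I put the box at roughly (0.568, 0.188) with a yaw of 0.117, front facing the robot. Next I'll shut the fingers and travel over there.

Call:
jog_arm --targets "28 28 0 0 0 -0.7 -1;28 28 0 0 0 -0.7 -1;28 28 0 0 0 -0.7 -1;28 28 0 0 0 -0.7 -1;28 28 0 0 0 -0.7 -1;28 28 0 0 0 -0.7 -1;28 28 0 0 0 -0.7 -1;28 28 0 0 0 -0.7 -1;28 28 0 0 0 -0.7 -1;28 28 0 0 0 -0.3 -1" --force 30

```text
time: 2.33
eef_pos: [0.4381, -0.3696, 0.232]
tcp_rot: [0.999, 0.048, -0.0, 0.003]
contact_force: [0.2, -0.3, -0.5]
opening: 0.002
```

Call:
jog_arm --targets "10 40 0 0 0 0 -1;10 40 0 0 0 0 -1;10 40 0 0 0 0 -1;10 40 0 0 0 0 -1;10 40 0 0 0 0 -1;10 40 0 0 0 0 -1;10 40 0 0 0 0 -1;10 40 0 0 0 0 -1;5 40 0 0 0 0 -1;5 40 0 0 0 0 -1"

```text
time: 3.17
eef_pos: [0.5309, 0.0361, 0.2353]
tcp_rot: [0.999, 0.048, 0.005, 0.005]
contact_force: [0.9, -0.6, -0.4]
opening: 0.0
```

Call:
jog_arm --targets "-2 36 -25 0 0 0.6 -1;-2 37 -25 0 0 0.6 -1;-2 37 -25 0 0 0 -1;-1 37 -25 0 0 0 -1;0 0 -20 0 0 0 -1;0 0 0 0 0 0 -1"

```text
time: 3.67
eef_pos: [0.5248, 0.1853, 0.1244]
tcp_rot: [0.998, 0.064, 0.012, 0.005]
contact_force: [-1.1, -0.8, -0.2]
opening: 0.0
```

```bash
python3 - <<'E'
from h import *
s=get_state(); print(s['eef_pos'],s['tcp_rot'],s['contact_force'])
p=read_camera('wrist'); cv2.imwrite('pics/w1.png',p['pixels'])
for t,z in [('box',0),('cover_press',.072),('cover_hinge',.069)]:
    for q in mark_of(t,p)[:2]: print(t,np.round(q['uv']),q['p'],np.round(atz(p,q['uv'],z),4))
p=read_camera('side'); cv2.imwrite('pics/s1.png',p['pixels'])
from scipy.spatial.transform import Rotation as R
print(R.from_quat(s['tcp_rot']).as_matrix().round(3))
E
```

```text
[0.52478476 0.18532862 0.12444275] [0.99788299 0.06378115 0.01181011 0.00469258] [-1.08747878 -0.81197382 -0.22415529]
cover_press [258. 213.] 0.88 [0.5259 0.1836 0.072 ]
cover_press [457. 106.] 0.5 [0.6197 0.0589 0.072 ]
cover_hinge [263.  46.] 0.83 [0.6402 0.1953 0.069 ]
cover_hinge [259. 147.] 0.58 [0.5751 0.1894 0.069 ]
[[ 0.992  0.127  0.024]
 [ 0.127 -0.992 -0.008]
 [ 0.023  0.011 -1.   ]]
```

View pics/w1.png

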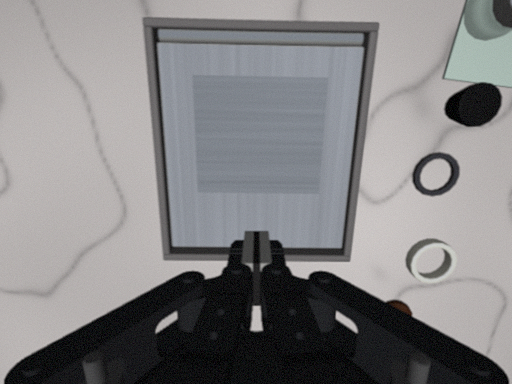

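View pics/s1.png

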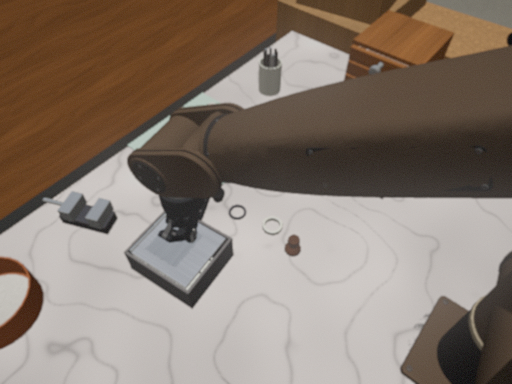

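Wrist view: the shut cover spans rows 30–250, and the fingertips are over it near (257,240). The network's press and hinge points agree with my fit. I'll square the tool up, descend, and then press in small steps.

Call:
jog_arm --targets "0 -1 -14 0.5 1.4 -0.5 -1;0 -1 -14 0 0 0 -1;0 0 -12 0 0 0 -1;0 0 0 0 0 0 -1;0 0 0 0 0 0 -1"

```text
time: 4.33
eef_pos: [0.5369, 0.1775, 0.0994]
tcp_rot: [0.998, 0.053, 0.014, -0.002]
contact_force: [-0.2, 0.9, 0.1]
opening: -0.001
```

```bash
python3 - <<'E'
from h import *
s=get_state(); print(s)
from scipy.spatial.transform import Rotation as R
print(R.from_quat(s['tcp_rot']).as_matrix().round(3))
E
```

```text
{'time': 4.3333, 'qpos': array([1.39504746e-01, 1.80012318e-01, 1.96341962e+00, 1.09646071e-03,
       9.70010889e-01, 1.60377466e+00]), 'dq': array([-0.01695793,  0.00253011,  0.00981235,  0.00068479, -0.00106434,
        0.0017649 ]), 'joint_efforts': array([ 4.85687319e-02, -3.17585278e+01, -2.45772797e+01, -3.34838587e-04,
       -3.64746549e-02, -6.54792639e-04]), 'eef_pos': array([0.53687601, 0.17750399, 0.09941824]), 'tcp_rot': array([ 0.99849895,  0.05292966,  0.01398281, -0.00166715]), 'contact_force': array([-0.22429429,  0.94887157,  0.06070942]), 'wrist_torque': array([ 0.0014796 , -0.00972293,  0.01265396]), 'opening': -0.0005201971888123234}
[[ 0.994  0.106  0.028]
 [ 0.106 -0.994  0.005]
 [ 0.028 -0.002 -1.   ]]
```

Call:
jog_arm --targets "0 0 0 0 0 0 -1;0 0 0 0 0 0 -1"

```text
time: 4.5
eef_pos: [0.5379, 0.1769, 0.1011]
tcp_rot: [0.999, 0.052, 0.015, -0.002]
contact_force: [0.9, 0.3, -0.3]
opening: 0.003
```

Call:
jog_arm --targets "-6 3 -6 0 0 0 -1;-6 3 -6 0 0 0 -1;0 0 0 0 0 0 -1"

```text
time: 4.75
eef_pos: [0.5261, 0.1834, 0.0902]
tcp_rot: [0.999, 0.052, 0.017, -0.002]
contact_force: [0.2, 0.7, -0.3]
opening: -0.002
```

Translation alone tracks well. I'll carry on down to contact.

Call:
jog_arm --targets "-1 0 -6 0 0 0 -1;-1 0 -6 0 0 0 -1;0 0 -4 0 0 0 -1;0 0 -2 0 0 0 -1"

```text
time: 5.08
eef_pos: [0.5231, 0.1843, 0.0706]
tcp_rot: [0.998, 0.053, 0.017, -0.002]
contact_force: [0.6, -0.3, 1.0]
opening: 0.002
```

Call:
jog_arm --targets "0 0 -2 0 0 0 -1;0 0 -2 0 0 0 -1;0 0 -1 0 0 0 -1"

```text
time: 5.33
eef_pos: [0.5232, 0.1843, 0.0654]
tcp_rot: [0.998, 0.053, 0.017, -0.002]
contact_force: [-2.4, -0.1, 3.0]
opening: -0.001
```

Call:
jog_arm --targets "0 0 -1.5 0 0 0 -1;0 0 -1.5 0 0 0 -1"

```text
time: 5.5
eef_pos: [0.5233, 0.1844, 0.0652]
tcp_rot: [0.998, 0.053, 0.015, -0.002]
contact_force: [-5.8, -1.4, 12.8]
opening: 0.001
```

It has bottomed out: 13 N and no further travel. I'll let go and back off up and towards the robot.

Call:
jog_arm --targets "-5 0 10 0 0 0 -1;-15 0 38 0 0 0 -1;-15 0 38 0 0 0 -1;-15 0 38 0 0 0 -1;-10 0 30 0 0 0 -1;0 0 0 0 0 0 -1;0 0 0 0 0 0 -1;0 0 0 0 0 0 -1;0 0 0 0 0 0 -1;0 0 0 0 0 0 -1"

```text
time: 6.33
eef_pos: [0.4592, 0.1832, 0.221]
tcp_rot: [0.999, 0.052, 0.013, -0.002]
contact_force: [-0.1, -0.2, 0.2]
opening: -0.001
```

```bash
python3 - <<'E'
from h import *
s=get_state(); print(s['eef_pos'],s['tcp_rot'],s['contact_force'],s['time'])
for n in ['wrist','scene','side']:
    p=read_camera(n); cv2.imwrite(f'pics/{n}2.png',p['pixels'])
    for t,z in [('rocker_press',.059),('cover_hinge',.069),('cover_press',.17),('rocker',.051),('watch',.045)]:
        for q in mark_of(t,p)[:2]: print(n,t,np.round(q['uv']),q['p'],np.round(atz(p,q['uv'],z),4))
E
```

```text
[0.45919455 0.18318702 0.22098196] [ 0.99854921  0.05214384  0.01334385 -0.00156259] [-0.09358594 -0.22309882  0.19962823] 6.3333
wrist rocker_press [260. 137.] 0.7 [0.5107 0.185  0.059 ]
wrist cover_hinge [416.  49.] 0.72 [0.6092 0.0434 0.069 ]
wrist cover_press [269.  56.] 0.56 [0.5686 0.1868 0.17  ]Traceback (most recent call last):
  File "<stdin>", line 6, in <module>
ValueError: it knows: bezel, box, case, cover_hinge, cover_press, driver, holder, jar, loupe, rocker_press, stamp, tray, watch
```

```bash
python3 - <<'E'
from h import *
for n in ['scene','side']:
    p=read_camera(n); cv2.imwrite(f'pics/{n}2.png',p['pixels'])
a=[cv2.imread(f'pics/{n}2.png') for n in ['wrist','scene','side']]
cv2.imwrite('pics/all2.png',cv2.resize(np.vstack([np.hstack(a[:2]),np.hstack([a[2],a[2]*0])]),None,fx=.75,fy=.75))
E
```

```text
(no output)
```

View pics/all2.png

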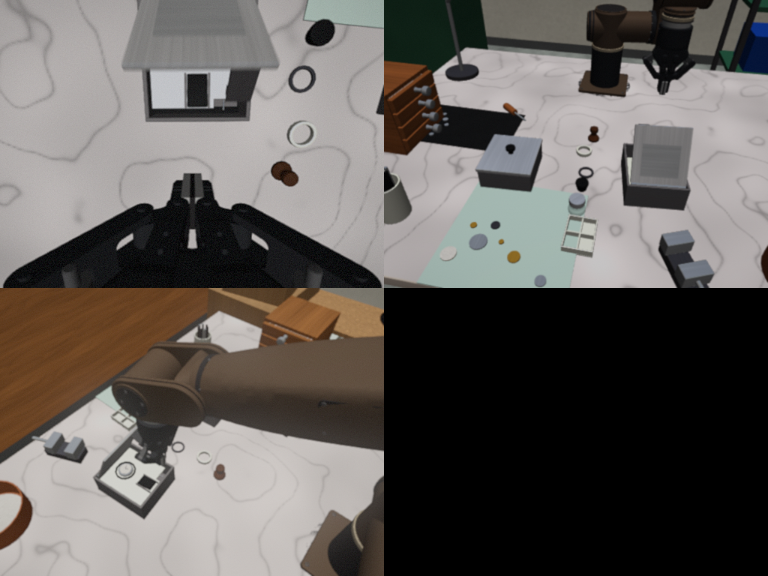

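View pics/wrist2.png

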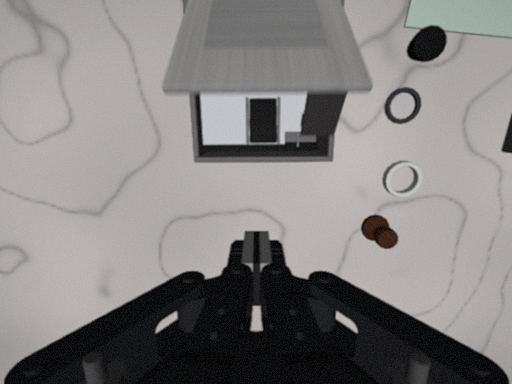

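The cover is open. The black rocker is visible in the wrist view at (264,120), ahead of the cover's edge. I'll check the front rim corners and the rocker position.

```bash
python3 - <<'E'
from h import *
p=read_camera('wrist'); im=p['pixels']
big=cv2.resize(im[70:190,170:370],None,fx=4,fy=4,interpolation=cv2.INTER_CUBIC); cv2.imwrite('pics/wb2.png',big)
for uv in [(196,161),(333,160)]: print(atz(p,uv,.072).round(4))
a=.112;c=np.array([np.cos(a),np.sin(a)]);n=np.array([-c[1],c[0]]);o=np.array([.568,.188])
for nm,x,y,z in [('fl',-.085,.075,.072),('fr',-.085,-.075,.072),('rp',-.059,0,.059),('rl',-.066,.015,.06),('rr',-.066,-.015,.06)]:
    P=np.r_[o+c*x+n*y,z]; print(nm,P.round(4),proj(p,P).round(1))
print([ (np.round(q['uv'],1),q['p'],atz(p,q['uv'],.059).round(4)) for q in mark_of('rocker_press',p)[:2]])
E
```

```text
[0.4788 0.2513 0.072 ]
[0.4954 0.1044 0.072 ]
fl [0.4752 0.253  0.072 ] [[194.2 164.2]]
fr [0.4919 0.104  0.072 ] [[332.8 163.2]]
rp [0.5094 0.1814 0.059 ] [[263.2 138.5]]
rl [0.5007 0.1955 0.06  ] [[249.6 145.1]]
rr [0.5041 0.1657 0.06  ] [[276.7 144.9]]
[(array([262.1, 140. ]), 0.8, array([0.5076, 0.1824, 0.059 ]))]
```

View pics/wb2.png

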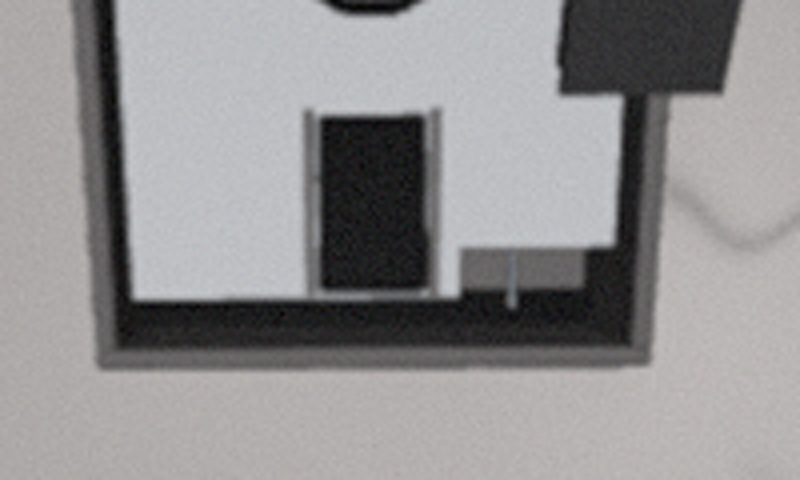

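The box is about 2 mm further from the robot than fitted, so the rocker press target is (0.510, 0.182). I'll approach from above.

Call:
jog_arm --targets "17 0 -10 0 0 0 -1;17 0 -20 0 0 0 -1;16 -1 -30 0 0 0 -1;0 0 -30 0 0 0 -1;0 0 -25 0 0 0 -1;0 0 0 0 0 0 -1"

```text
time: 7.23
eef_pos: [0.5146, 0.1829, 0.1076]
tcp_rot: [0.998, 0.052, 0.02, -0.002]
contact_force: [-1.0, -0.7, -0.9]
opening: -0.002
```

```bash
python3 - <<'E'
from h import *
s=get_state(); print(s['eef_pos'],s['tcp_rot'],s['contact_force'],s['time'])
a=[]
for n in ['wrist','side']:
    p=read_camera(n); a.append(p['pixels']); print(p['world_from_camera'][:3,3])
cv2.imwrite('pics/a3.png',cv2.resize(np.hstack(a),None,fx=.78,fy=.78))
E
```

```text
[0.51455636 0.18293712 0.10755994] [ 0.99841708  0.05249945  0.02003736 -0.00237704] [-1.03526034 -0.72287446 -0.93668116] 7.2333
[0.58227763 0.19000968 0.25343899]
[0.1666346  0.43370277 0.80553785]
```

View pics/a3.png

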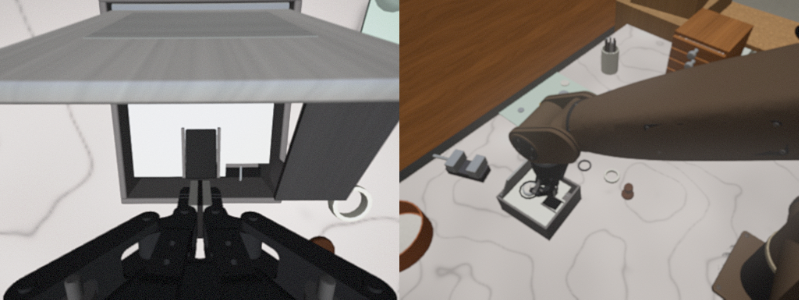

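The wrist camera will end up near the cover's upper edge, so I'll lean the gripper back towards the robot a few degrees. That also matches the switched rocker's slope.

Call:
jog_arm --targets "-2 0 0 0 -3 0 -1;-2 0 0 0 -3 0 -1;0 0 0 0 0 0 -1;0 0 0 0 0 0 -1"

```text
time: 7.67
eef_pos: [0.5186, 0.1847, 0.1218]
tcp_rot: [0.995, 0.053, 0.085, -0.001]
contact_force: [0.4, 0.3, 0.2]
opening: 0.001
```

Call:
jog_arm --targets "-4 -1 -12 0 0 0 -1;-4 -1 -14 0 0 0 -1;-1 -1 -12 0 0 0 -1;0 0 -8 0 0 0 -1;0 0 0 0 0 0 -1"

```text
time: 8.08
eef_pos: [0.514, 0.1823, 0.0803]
tcp_rot: [0.995, 0.053, 0.09, -0.002]
contact_force: [0.4, 0.6, 0.6]
opening: 0.0
```

```bash
python3 - <<'E'
from h import *
s=get_state(); print(s['eef_pos'],s['tcp_rot'],s['contact_force'],s['time'])
p=read_camera('wrist'); cv2.imwrite('pics/w4.png',p['pixels'])
print(p['world_from_camera'][:3,3])
E
```

```text
[0.51403328 0.18231646 0.08025586] [ 0.99455113  0.052716    0.08992329 -0.00169323] [0.40609391 0.61131241 0.59776605] 8.0833
[0.56081526 0.18851812 0.23423949]
```

View pics/w4.png

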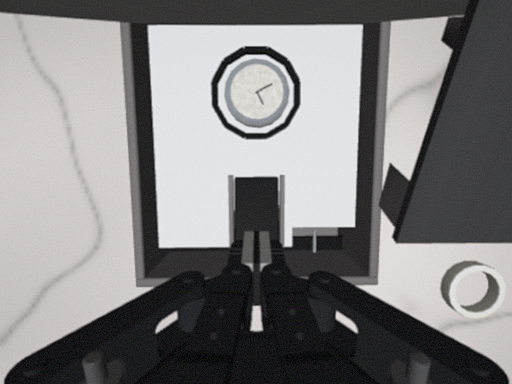

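The fingertips are centred over the rocker laterally, at column 257, and the watch is untouched. I'll move 4 mm towards the front and go down.

Call:
jog_arm --targets "-2 0 -6 0 0 0 -1;-2 0 -6 0 0 0 -1;0 0 -3 0 0 0 -1;0 0 -2 0 0 0 -1"

```text
time: 8.47
eef_pos: [0.5122, 0.1827, 0.0646]
tcp_rot: [0.994, 0.053, 0.092, -0.002]
contact_force: [-0.3, 0.2, -0.5]
opening: -0.001
```

Call:
jog_arm --targets "-1 0 -3 0 0 0 -1;-1 0 -3 0 0 0 -1;0 0 -3 0 0 0 -1;0 0 -2 0 0 0 -1"

```text
time: 8.8
eef_pos: [0.51, 0.1827, 0.0531]
tcp_rot: [0.994, 0.053, 0.092, -0.002]
contact_force: [-1.3, -1.3, 1.6]
opening: 0.002
```

Call:
jog_arm --targets "0 0 -2 0 0 0 -1;0 0 -2 0 0 0 -1;0 0 -1.5 0 0 0 -1"

```text
time: 9.05
eef_pos: [0.51, 0.1827, 0.0507]
tcp_rot: [0.995, 0.053, 0.09, -0.001]
contact_force: [-9.1, -2.2, 15.2]
opening: 0.001
```

It's on the stop at z = 0.0507, which matches 51 mm for "on". I'll hold briefly, then rise straight up.

Call:
jog_arm --targets "0 0 0 0 0 0 -1;0 0 8 0 0 0 -1;-2 0 20 0 0 0 -1;-10 0 30 0 0 0 -1;-15 0 30 0 0 0 -1;-15 0 30 0 0 0 -1;-10 0 30 0 0 0 -1;0 0 0 0 0 0 -1"

```text
time: 9.72
eef_pos: [0.4555, 0.1825, 0.2055]
tcp_rot: [0.994, 0.053, 0.091, -0.002]
contact_force: [1.0, 0.0, -0.2]
opening: -0.001
```

```bash
python3 - <<'E'
from h import *
s=get_state(); print(s['eef_pos'],s['tcp_rot'],s['contact_force'],s['time'],s['qpos'].round(2))
a=[]
for n in ['wrist','side','scene']:
    p=read_camera(n); a.append(p['pixels'])
    for t,z in [('rocker_press',.051),('watch',.045),('cover_press',.17)]:
        for q in mark_of(t,p)[:1]: print(n,t,np.round(q['uv']),q['p'],np.round(atz(p,q['uv'],z),4))
cv2.imwrite('pics/a5.png',cv2.resize(np.hstack(a[1:]),None,fx=.78,fy=.78));cv2.imwrite('pics/w5.png',a[0])
E
```

```text
[0.45550027 0.18251738 0.20553858] [ 0.99449826  0.05262412  0.09055822 -0.00176493] [ 0.99714213  0.00787297 -0.17020612] 9.7167 [ 0.18 -0.21  2.14 -0.02  1.03  1.66]
wrist rocker_press [257. 157.] 0.68 [0.5092 0.1862 0.051 ]
wrist watch [261.  67.] 0.6 [0.6067 0.1921 0.045 ]
wrist cover_press [267.   6.] 0.6 [0.6025 0.1914 0.17  ]
side rocker_press [200. 262.] 0.67 [0.5139 0.1845 0.051 ]
side watch [166. 244.] 0.7 [0.6041 0.1981 0.045 ]
side cover_press [160. 210.] 0.86 [0.5971 0.1921 0.17  ]
scene watch [260. 318.] 0.35 [0.8158 0.0339 0.045 ]
scene cover_press [376. 183.] 0.75 [0.5821 0.2002 0.17  ]
```

View pics/w5.png

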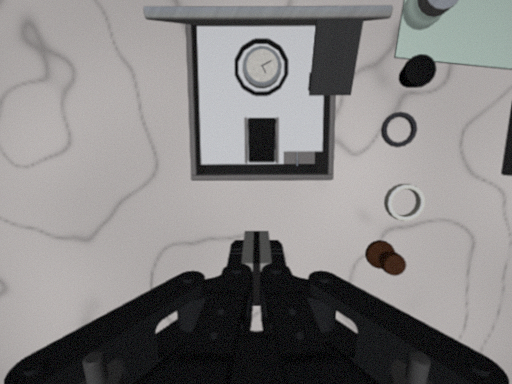

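View pics/a5.png

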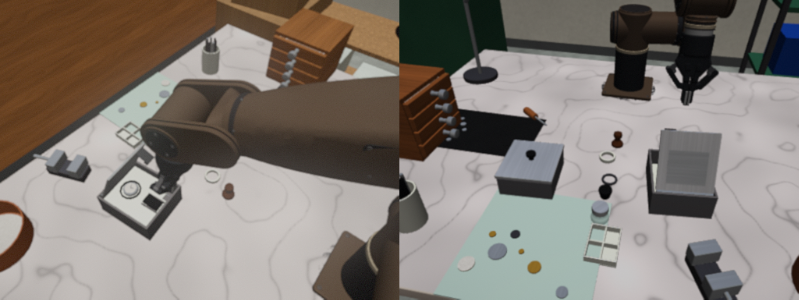

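```bash
python3 - <<'E'
from h import *
p=read_camera('wrist'); im=p['pixels']
k=6; big=cv2.resize(im[95:190,180:310],None,fx=k,fy=k,interpolation=cv2.INTER_CUBIC)
a=.112;c=np.array([np.cos(a),np.sin(a)]);n=np.array([-c[1],c[0]]);o=np.array([.5705,.188])
def W(x,y,z): return np.r_[o+c*x+n*y,z]
for th,col in [(.24,(0,0,255)),(-.24,(0,255,0))]:
    pts=[]
    for x,y in [(-.024,-.015),(-.024,.015),(.024,.015),(.024,-.015)]:
        X=-.042+x*np.cos(th)+.004*np.sin(th); Z=.051-x*np.sin(th)+.004*np.cos(th)
        pts.append(W(X,y,Z))
    q=(proj(p,pts)-[180,95]+.5)*k
    cv2.polylines(big,[q.round().astype(int)],True,col,1); print(th,q.round())
cv2.imwrite('pics/r5.png',big)
E
```

```text
0.24 [[578. 363.]
 [406. 364.]
 [405. 100.]
 [573.  99.]]
-0.24 [[573. 375.]
 [408. 376.]
 [403. 100.]
 [578.  99.]]
```

View pics/r5.png

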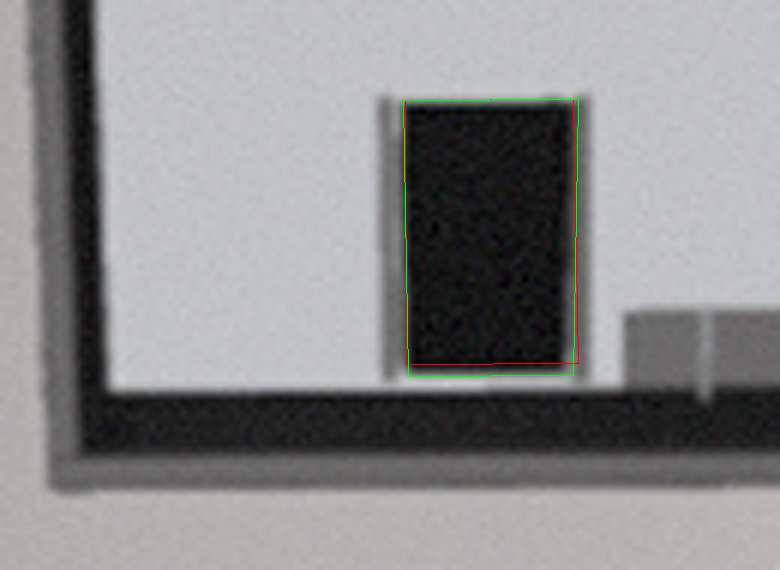

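The rocker outline narrows toward the front and matches the green "on" outline, and the press depth said the same. The watch is still in its nest. Next I'll rise over the cover's upper edge and go behind it.

Call:
jog_arm --targets "0 0 25 0 0 0 -1;0 0 30 0 4 0 -1;20 1 10 0 4 0 -1;36 2 0 0 0 0 -1;36 2 0 0 0 0 -1;36 2 0 0 0 0 -1;36 2 0 0 0 0 -1;15 2 0 0 0 0 -1;0 0 0 0 0 0 -1"

```text
time: 11.12
eef_pos: [0.6381, 0.1926, 0.2628]
tcp_rot: [0.999, 0.053, 0.01, -0.004]
contact_force: [-1.0, 0.1, -0.2]
opening: -0.007
```

```bash
python3 - <<'E'
from h import *
s=get_state(); print(s['eef_pos'],s['tcp_rot'],s['contact_force'],s['time'],s['qpos'].round(2))
a=[]
for n in ['side','scene']:
    p=read_camera(n); a.append(p['pixels'])
cv2.imwrite('pics/a6.png',cv2.resize(np.hstack(a),None,fx=.78,fy=.78))
E
```

```text
[0.6381078  0.1926011  0.26283979] [ 0.99853619  0.05304169  0.00960244 -0.0044552 ] [-1.02858415  0.0509797  -0.16878458] 11.1167 [0.14 0.24 1.58 0.01 1.31 1.6 ]
```

View pics/a6.png

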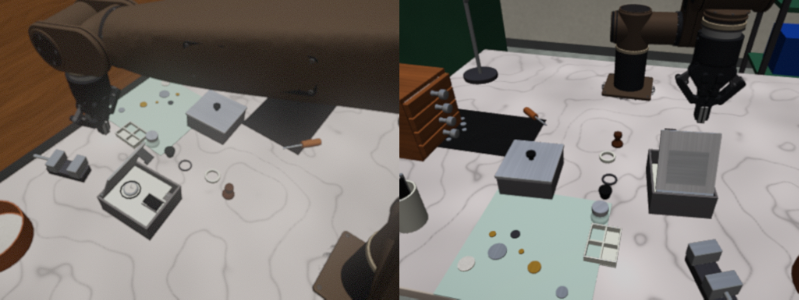

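The fingers are behind and above the upper edge. I'll go down to z of about 0.185 and start pushing along the arc.

Call:
jog_arm --targets "0 0 -30 0 0 0 -1;0 0 -30 0 0 0 -1;0 0 -15 0 0 0 -1;-10 -1 -3 0 0 0 -1;-12 -1 -4 0 0 0 -1;-12 -1 -6 0 0 0 -1;0 0 0 0 0 0 -1"

```text
time: 11.8
eef_pos: [0.5912, 0.1901, 0.1736]
tcp_rot: [0.998, 0.055, 0.009, -0.004]
contact_force: [0.4, 0.2, -0.9]
opening: -0.0
```

Call:
jog_arm --targets "-11 -1 -11 0 0 0 -1;-10 -1 -12 0 0 0 -1;-9 -1 -13 0 0 0 -1;0 0 0 0 0 0 -1"

```text
time: 12.13
eef_pos: [0.5596, 0.1878, 0.1423]
tcp_rot: [0.998, 0.056, 0.014, -0.005]
contact_force: [0.8, 0.8, -0.8]
opening: -0.002
```

```bash
python3 - <<'E'
from h import *
s=get_state(); print(s['eef_pos'],s['contact_force'],s['time'])
a=[]
for n in ['side','scene']:
    p=read_camera(n); a.append(p['pixels'])
cv2.imwrite('pics/a7.png',np.hstack([a[0][150:350,60:300],a[1][100:300,260:500]]).repeat(2,0).repeat(2,1)[:,:800*2][:400])
E
```

```text
[0.55960834 0.18781557 0.14230253] [ 0.82981227  0.76029422 -0.82893872] 12.1333
```

View pics/a7.png

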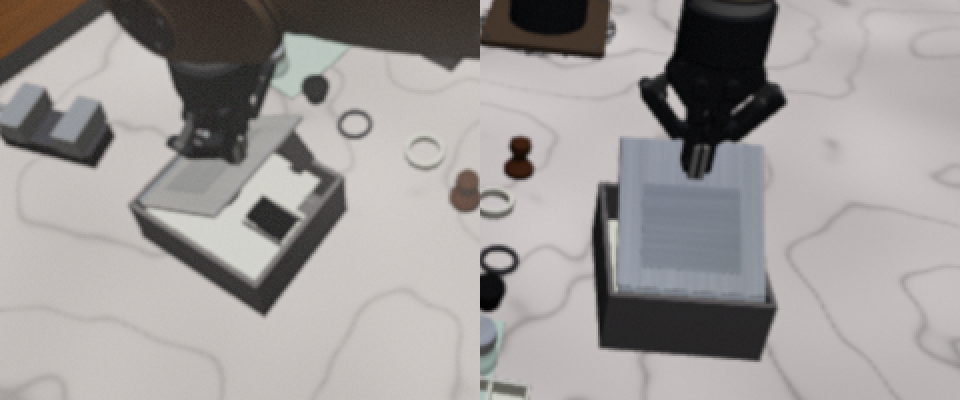

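The cover is following, about half closed, with the fingertips on its outer face near the upper edge. I'll carry on down.

Call:
jog_arm --targets "-7 -1 -13 0 0 0 -1;-6 -1 -14 0 0 0 -1;-6 0 -14 0 0 0 -1;-4 0 -12 0 0 0 -1;0 0 0 0 0 0 -1"

```text
time: 12.65
eef_pos: [0.5475, 0.1872, 0.1017]
tcp_rot: [0.998, 0.056, 0.026, -0.006]
contact_force: [-1.1, -0.0, 0.5]
opening: -0.001
```

Call:
jog_arm --targets "-7 -1 -8 0 0 0 -1;-7 -1 -8 0 0 0 -1;-5 -1 -6 0 0 0 -1;-2 0 -4 0 0 0 -1;0 0 0 0 0 0 -1"

```text
time: 13.07
eef_pos: [0.5292, 0.1846, 0.0775]
tcp_rot: [0.998, 0.055, 0.032, -0.006]
contact_force: [-0.1, -0.4, 0.2]
opening: 0.003
```

Call:
jog_arm --targets "-2 0 -3 0 0 0 -1;-2 0 -3 0 0 0 -1;0 0 -2.5 0 0 0 -1;0 0 -2.5 0 0 0 -1;0 0 -1.5 0 0 0 -1"

```text
time: 13.48
eef_pos: [0.5257, 0.1847, 0.0652]
tcp_rot: [0.998, 0.055, 0.033, -0.006]
contact_force: [-4.1, -1.0, 14.2]
opening: 0.001
```

Back on the stop (z = 0.0652, 14 N). I'll hold one row, release straight up, and look.

Call:
jog_arm --targets "0 0 0 0 0 0 -1;0 0 6 0 0 0 -1;0 0 20 0 0 0 -1;0 0 35 0 0 0 -1;-10 0 40 0 0 0 -1;-20 0 35 0 0 0 -1;-20 0 20 0 0 0 -1;0 0 0 0 0 0 -1;0 0 0 0 0 0 -1;0 0 0 0 0 0 -1"

```text
time: 14.32
eef_pos: [0.469, 0.1838, 0.225]
tcp_rot: [0.998, 0.055, 0.027, -0.006]
contact_force: [0.1, -0.2, -0.6]
opening: -0.004
```

```bash
cat > look.py <<'E'
from h import *
import sys
s=get_state(); print(s['eef_pos'],s['contact_force'],s['time'])
a=[]
for n in ['side','scene','wrist']:
    p=read_camera(n); a.append(p['pixels'])
    for q in mark_of('cover_press',p)[:1]: print(n,np.round(q['uv']),q['p'],np.round(atz(p,q['uv'],.072),4))
cv2.imwrite(sys.argv[1],np.hstack([cv2.resize(x,(400,400)) for x in (a[0][150:350,60:260],a[1][100:300,260:460])]))
cv2.imwrite(sys.argv[1].replace('.png','w.png'),a[2])
E
python3 look.py pics/a8.png
```

```text
[0.46897185 0.18378643 0.2250078 ] [ 0.05723571 -0.24444589 -0.61001213] 14.3167
side [194. 252.] 0.65 [0.5287 0.1828 0.072 ]
scene [358. 204.] 0.77 [0.5235 0.1851 0.072 ]
wrist [264. 132.] 0.73 [0.5297 0.1838 0.072 ]
```

View pics/a8.png

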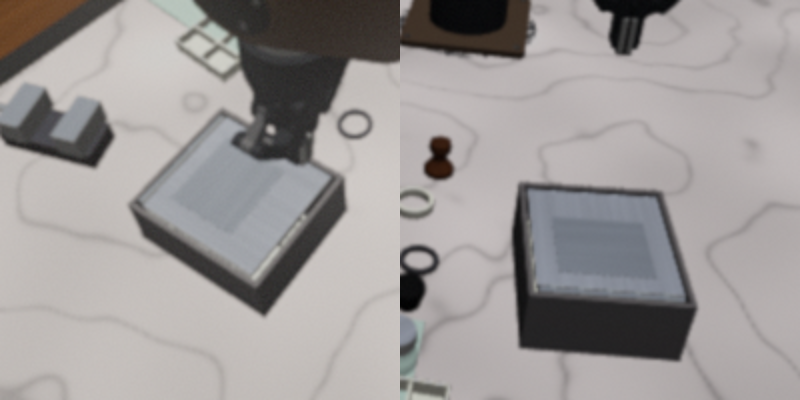

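View pics/a8w.png

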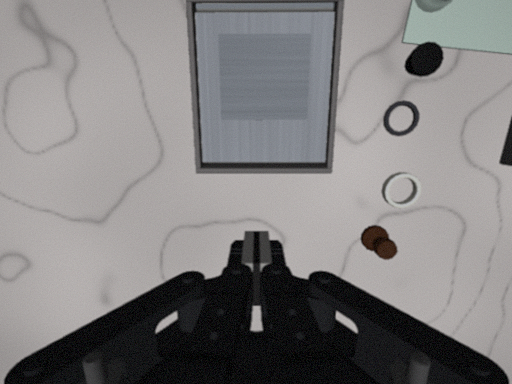

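The cover lies level with the rim in all three views, and the fingers are clear. I'll wait a second to be sure it stays latched, then look again.

Call:
jog_arm --targets "0 0 0 0 0 0 -1;0 0 0 0 0 0 -1;0 0 0 0 0 0 -1;0 0 0 0 0 0 -1;0 0 0 0 0 0 -1;0 0 0 0 0 0 -1;0 0 0 0 0 0 -1;0 0 0 0 0 0 -1;0 0 0 0 0 0 -1;0 0 0 0 0 0 -1"

```text
time: 15.45
eef_pos: [0.4684, 0.1832, 0.2207]
tcp_rot: [0.998, 0.055, 0.023, -0.006]
contact_force: [0.9, 0.7, 1.1]
opening: -0.001
```

```bash
python3 look.py pics/a9.png; python3 -c "
import cv2
a=cv2.imread('pics/a8.png').astype(int);b=cv2.imread('pics/a9.png').astype(int);print(abs(a-b).mean(),abs(a-b)[150:,450:].max())"
```

```text
[0.46839243 0.18319245 0.22074961] [0.86625133 0.71194821 1.06705274] 15.45
side [192. 253.] 0.91 [0.532  0.1871 0.072 ]
scene [359. 203.] 0.8 [0.5212 0.1867 0.072 ]
wrist [266. 131.] 0.87 [0.5298 0.1817 0.072 ]
1.2159083333333334 4
```

View pics/a9.png

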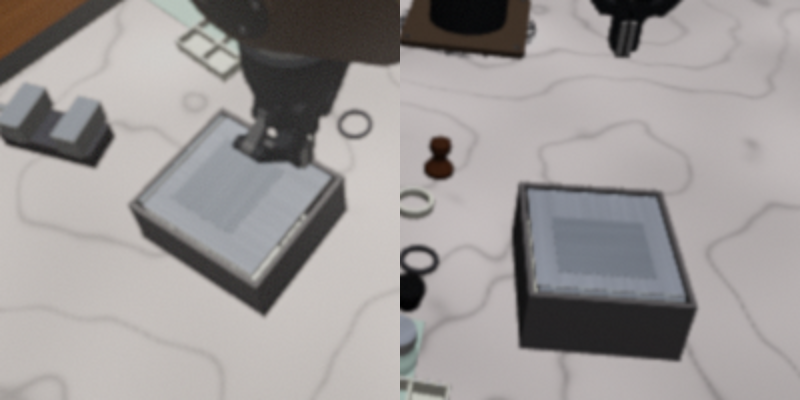

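Nothing changed after about 1 s, so the cover is latched level. Handing in.

```bash
python3 -c "
from plant import *
print(sign_off(), get_state()['time'])"
```

```text
the job is handed in; nothing more can be done
the job is handed in; nothing more can be done
```

The watch tester is switched on and its cover is shut again. I handed the job in at about 15.6 s; sign-off gives no verdict.

- **Opening:** I pressed the cover to its stop with 13 N and it popped up.
- **Switch:** I pressed the rocker's front end to its stop, with the tip at z = 50.7 mm against about 51 mm expected for "on" and 15 N. I then closed the cover from behind with the fingers shut, feeling about 1 N on the way down, and pressed it to the stop again with 14 N.

**Last checks:**
- **Cover:** the camera views showed it level with the rim and unchanged over the last second or so.
- **Robot:** the fingers were about 15 cm above the box and touching nothing.
- **Rocker:** before I closed the cover, its outline in the wrist view matched the "on" shape. It can't be seen with the cover shut.
- **Watch and loose things:** the watch was in its nest when last seen, before closing. I saw no loose thing move, but I didn't measure their positions again at the end.

Two things disagreed slightly. My first fit of the tester's position was about 2 mm off the wrist view, so I corrected for it. Small tool tilts were also not followed exactly, which left the tool leaning 1–3° while pressing the cover.

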